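# Torque the castor's axle bolt with a click wrench

### The job

Take the click wrench from its wooden rest, fit its socket fully down over the castor's axle bolt and turn the bolt clockwise (seen from above) until the wrench breaks over with its click, stopping at once: do not swing the handle on through the click to the end of its give. Then lift the wrench off and lay it back in the two notches of its rest, let go, and leave the other things on the bench where they are.

Things in the scene. Friction and masses are not known exactly. Their poses are not given: they have to be found in the camera images.
- wrench: click wrench, 0.4 kg: black ribbed flat-sided grip 20 mm wide, 22 mm tall, steel head at one end. Origin: in the grip at mid height, near the balance point: pinch the two flat sides here. x along the grip to the head, z up. Grip x = -95 to +75 mm, end cap to -103, 26 mm wide steel yoke to +100; head 48 mm across, centred at x = +120, top 9 mm above the origin; the socket hangs under it
- socket_mouth (a point): centre of the downward mouth of the wrench's square socket, 120 mm ahead of the wrench's origin and 34 mm below it. Socket 31 mm square inside, 20 mm deep, flared to 40 mm over the last 5 mm at the mouth, 48 mm outside. x as the wrench's x (turned with the head when it gives), at right angles to two of the sides; z up
- wrench_tail (a point): point in the wrench 100 mm behind its origin. Click: the handle pivots on the head about the socket's axis. Rigid up to about 0.8 N m clockwise (6 to 7 N at the origin, 120 mm out), then it gives, resistance falling to about 0.2 N m, till a hard stop at 0.16 rad. Clicked: over 0.03 rad (4 mm at the origin); swung through: over 0.13 rad (16 mm). Eased back, it snaps into line
- castor: castor lying on its side, clamped to a plywood board 190 x 130 x 15 mm fixed to the bench: dark wheel 100 mm across between two steel fork plates, the upper one's top 67 mm above the bench. Origin on the bench under the axle; +x points to the upright mounting plate (90 mm wide, 80 mm high, 90 mm from the axle). All else but the bolt is under 70 mm
- bolt_base (a point): centre of the underside of the axle bolt's square head, 69 mm above the bench, z up. Steel, 28 mm square, 16 mm high, then a 5 mm round taper, 28 to 18 mm across. x is at right angles to a side and turns with the bolt. It turns clockwise against 0.15 N m for an unknown 0.4 to 0.9 rad, then goes tight. Socket play 0.11 rad each way. Fully down, the socket's mouth is 1 mm above this point
- bolt_flat (a point): middle of one side of the bolt's square head, 14 mm out from its axis and 8 mm up; moves as the bolt turns
- rest: wooden tool rest fixed to the bench, base 180 x 70 x 12 mm; origin on the bench at its centre, x along it. Two notched uprights 14 mm thick at x = -55 and +55 mm: notch floors 39 mm up, 28 mm wide there, between cheeks leaning outwards, tops about 59 mm up. The wrench lies in it level, head to +x, its origin 50 mm above the bench and within 10 mm of the rest's centre
- spacer: loose steel ring 44 mm across, 12 mm high; origin under its centre; leave alone
- spare_bolt: loose dark bolt standing on its round head, 24 mm across, 40 mm high; leave alone
- spare_wheel: loose black wheel lying flat, 80 mm across, 28 mm high; leave alone
- oil_can: low closed metal can, 60 mm across, 70 mm high; leave alone
- screwdriver: screwdriver with black handle lying on the bench; leave alone
- tape_measure: grey tape measure, 60 x 35 x 55 mm; leave alone
- wood_wedge: offcut of wood 90 x 40 x 22 mm; leave alone
Things that resemble listed ones, but are neither listed nor needed, are in the scene too. Leave any pink or turquoise look-alike of the wrench alone.

How it is judged:
By the outcome, as a careful person would: the job done as asked, in the order asked, and still so for the second after the job is handed in, with the robot touching nothing.
It also fails if it takes over 72 s, if anything falls off the work surface, if the arm or the gripper's body presses on something with over 40 N, if the wrist force passes 120 N, or if a joint passes its speed limit or range.

### The arm

A 7-joint arm with a two-finger parallel gripper is mounted at the origin on the work surface. World frame = base frame: x ahead of the robot, y to its left, z up, the work surface at z = 0. Lengths are in m, angles in rad, forces in N, time in s.
With the tool pointing down it reaches from about 0.425 to 0.95 m from the base axis. Payload 16.7 kg.
Tool frame: the origin (TCP) lies at the very end of the fingers, on their centre line; the grasp point (between the pads) lies 19 mm behind it (hold_point_z is the distance from the TCP to the grasp point, in m); z points along the fingers, y is the direction in which the jaws open and shut (so a half turn about z gives the same grasp; the last joint's range is limited). The gripper opens to 94 mm and grips with 3 to 60 N. Pads are 16 mm wide; open, the fingers measure 119 mm over their backs; the gripper's body (75 mm by 177 mm) begins 78 mm behind the grasp point.
Start: joints at [-1.347, 0.426, 0.074, 1.606, -0.034, 1.111, -0.067], TCP at [0.246, 0.628, 0.205] pointing down, gripper open.
Joint ranges: [-2.85, 2.85], [-0.5, 2.14], [-1.23, 1.37], [0.21, 2.46], [-1.02, 4.16], [0.16, 2.05], [-2.73, 2.73]. Speed limits (rad/s): [1.89, 1.89, 2.39, 2.39, 3.01, 3.01, 3.01].

### API

Orientations are given as a rotation vector (axis times angle).
In Python, from rig import movep, line_to, goto_joints, grip, hold, ik, camera, camera_info, MotionError, job_done, get_clock, get_joints, get_dq, get_joint_efforts, get_position, get_eef_rot, get_contact_force, get_wrist_torque, get_opening, hold_point_z gives the robot as it stands. The module is installed in compiled form; this text tells all that it offers. Calls block until the motion is done:
- movep(position, orientation): joint-space move of the TCP to a pose.
- line_to(position, v=0.15, rot=None, contact_N=None): straight line of the TCP; rot=None keeps the orientation; v is the mean speed in m/s. With contact_N (N) it stops when the force on the tool has changed by that much, and returns True; else False.
- goto_joints(angles): joint-space move.
- grip(opening, newtons=None): finger opening in m; newtons is the grip in N (None keeps the last); returns when the fingers have stopped.
- hold(seconds).
- ik(position, orientation): joint angles nearest the present ones, or None.
- camera(name): name is "scene" or "top"; returns the picture (400x640x3 uint8, red, green, blue); there is no depth.
- camera_info(name): a dict with "fx", "fy", "cx", "cy" (pixels), "distortion" ([k1, k2, p1, p2, k3] as OpenCV has them; the pictures are not rectified), "extrinsics" (4x4, takes a point from world to camera coordinates). Camera axes: x right, y down, z forward; pixel columns grow to the right and rows downward; lengths in m; the calibration is good to about 2 mm. A picture is of the moment at which its call begins. camera_info takes no time and is no camera call.
A pose or a line that the arm cannot do raises MotionError and nothing moves.
- job_done(): hands the job in, once; it reports no verdict.
Readings, each from a call of its own:
- get_clock(): time.
- get_joints(): joint angles.
- get_dq(): joint speeds.
- get_joint_efforts(): joint torques, N m.
- get_position(): TCP position.
- get_eef_rot(): TCP orientation.
- get_contact_force(): force on the tool from outside, world axes, zero at the start.
- get_wrist_torque(): the same for the moment, N m.
- get_opening(): finger opening in m.
Only numpy, scipy, OpenCV 4.12 (cv2) and the standard library are available. Lean on these libraries where they do the work, as an engineer would, in place of code of your own. Each camera call takes 0.05 s, during which the arm holds its last target.

## Working session

There is one attempt and no reset: what is moved stays moved. The work goes in short steps, each a Python script; the robot and the scene stay as the last script left them, time stands still between calls to the robot, and variables do not carry over. Pictures are saved under pics/ and viewed, and the job is handed in when it is done.

```bash
mkdir -p pics; ls
python3 - <<'E'
from rig import *
import cv2,numpy as np
np.set_printoptions(precision=4,suppress=True)
for n in("scene","top"):
    im=camera(n); cv2.imwrite(f"pics/{n}0.png",im[:,:,::-1]); i=camera_info(n); print(n,i)
print(get_clock(),get_position(),get_eef_rot(),get_opening(),hold_point_z)
E
```

```text
pics
scene {'fx': 402.9139685739768, 'fy': 402.9139685739768, 'cx': 321.68159115301995, 'cy': 203.1975125073144, 'distortion': array([-0.0677,  0.    ,  0.    ,  0.    ,  0.    ]), 'extrinsics': array([[-0.873 ,  0.4874, -0.0182,  0.4781],
       [ 0.2759,  0.4628, -0.8425, -0.0796],
       [-0.4022, -0.7405, -0.5385,  1.2175],
       [ 0.    ,  0.    ,  0.    ,  1.    ]])}
top {'fx': 426.1291370260047, 'fy': 426.1291370260047, 'cx': 320.57320599152825, 'cy': 199.91837055807738, 'distortion': array([-0.0924,  0.    ,  0.    ,  0.    ,  0.    ]), 'extrinsics': array([[-0.0227, -0.9997,  0.0002, -0.0104],
       [-0.994 ,  0.0226, -0.1069,  0.537 ],
       [ 0.1069, -0.0026, -0.9943,  1.3563],
       [ 0.    ,  0.    ,  0.    ,  1.    ]])}
0.1 [0.2463 0.628  0.2049] [-0.5837 -3.0868  0.0017] 0.09391963859728376 0.0188
```

View pics/scene0.png

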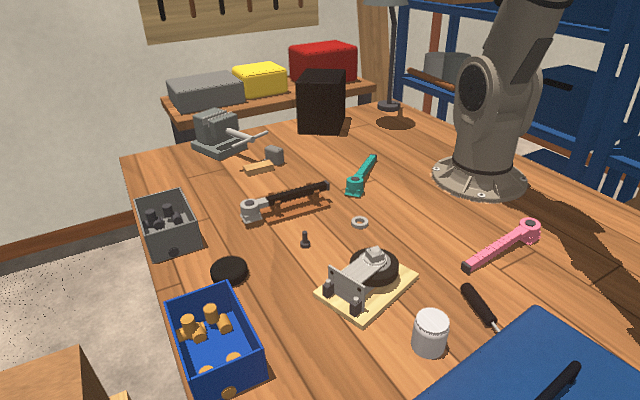

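View pics/top0.png

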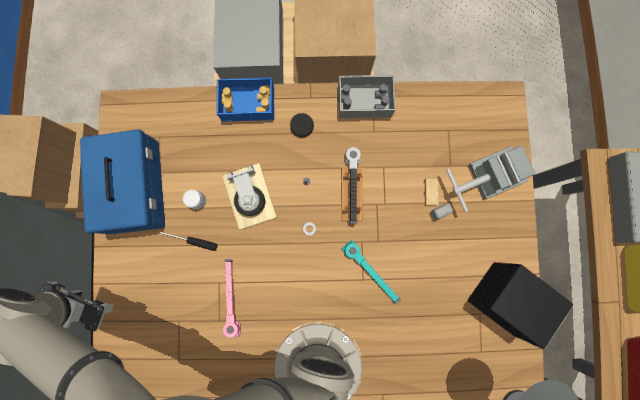

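The wrench candidates in the top view are the black-gripped one on the wooden rest at (353,185), the pink look-alike at (230,300) and the turquoise one at (370,270). By the description I choose the black one. The axle bolt is at about (247,200), and the spare bolt at (306,181) is not it. Next I'll check in close crops.

Run:
```python
import cv2,numpy as np
t=cv2.imread("pics/top0.png");s=cv2.imread("pics/scene0.png")
f=lambda im,x,y,w,h,k:cv2.resize(im[y:y+h,x:x+w],None,fx=k,fy=k,interpolation=cv2.INTER_CUBIC)
a=f(t,325,140,60,90,6); b=f(t,215,155,70,90,6)
cv2.imwrite("pics/c1.png",np.hstack([a,b]))
cv2.imwrite("pics/c2.png",np.vstack([f(s,230,165,110,65,7)[:, :770]]))
cv2.imwrite("pics/c3.png",np.vstack([f(s,305,235,120,95,6)]))
```

```text
(no output)
```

View pics/c1.png

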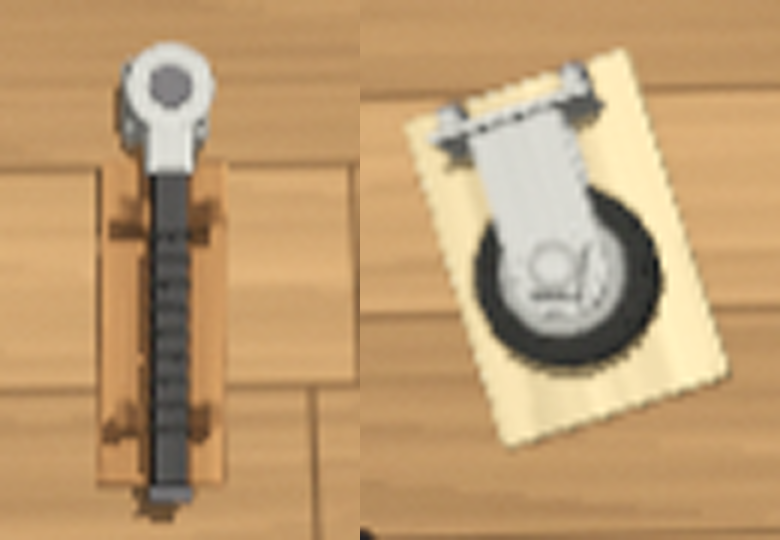

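View pics/c2.png

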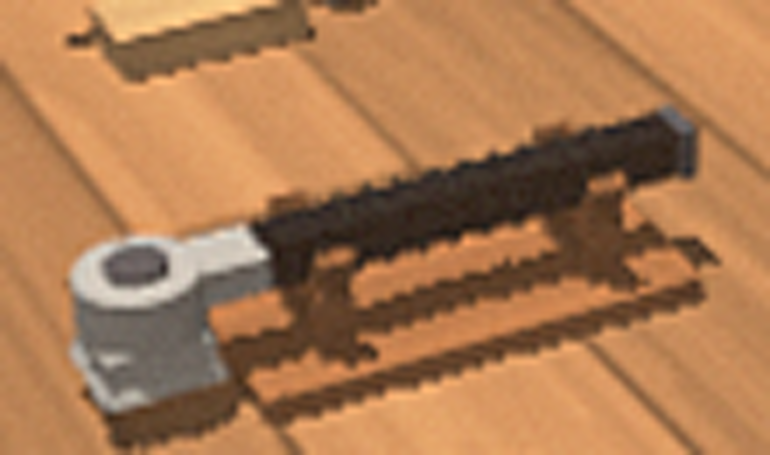

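View pics/c3.png

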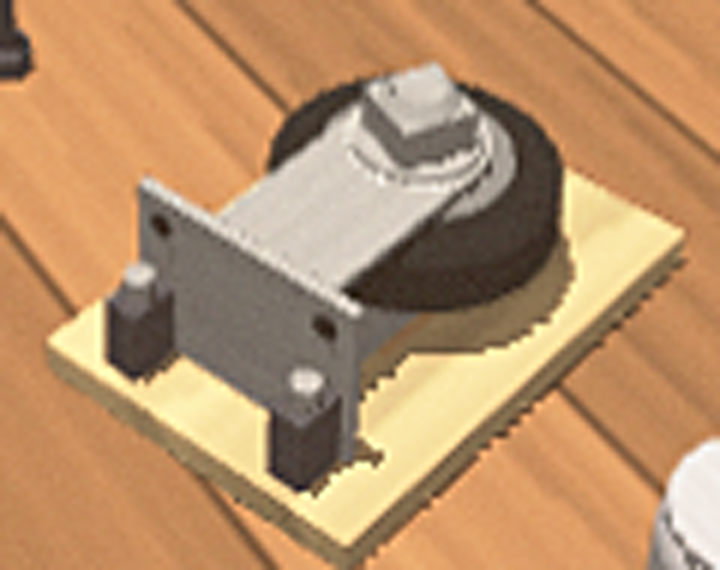

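The black-gripped wrench with the steel head is on the rest: head hole about (353.5,154), cap about (353.5,222). The axle bolt's square head shows clearly in the scene view near (374,255). Now to measure both.

```bash
cat > h.py <<'E'
import cv2,numpy as np
from rig import camera_info
np.set_printoptions(precision=4,suppress=True)
def ray(n,uv):
    i=camera_info(n);K=np.array([[i['fx'],0,i['cx']],[0,i['fy'],i['cy']],[0,0,1]])
    p=cv2.undistortPoints(np.array(uv,float).reshape(-1,1,2),K,i['distortion']).reshape(-1,2)
    E=i['extrinsics'];R=E[:3,:3];t=E[:3,3]
    return -R.T@t,np.c_[p,np.ones(len(p))]@R
def onz(n,uv,z):
    c,d=ray(n,uv); return c+d*((z-c[2])/d[:,2])[:,None]
def proj(n,P):
    i=camera_info(n);K=np.array([[i['fx'],0,i['cx']],[0,i['fy'],i['cy']],[0,0,1]]);E=i['extrinsics']
    return cv2.projectPoints(np.array(P,float).reshape(-1,1,3),cv2.Rodrigues(E[:3,:3])[0],E[:3,3],K,i['distortion'])[0].reshape(-1,2)
def tri(ua,ub):
    A=[];b=[]
    for n,u in(("top",ua),("scene",ub)):
        c,d=ray(n,[u]);d=d[0]/np.linalg.norm(d[0]);M=np.eye(3)-np.outer(d,d);A.append(M);b.append(M@c)
    x=np.linalg.lstsq(np.vstack(A),np.hstack(b),rcond=None)
    return x[0]
E
python3 - <<'E'
from h import *
t=cv2.imread("pics/top0.png");s=cv2.imread("pics/scene0.png")
# black grip mask top
def comp(im,x,y,w,h,thr,out):
    m=np.zeros(im.shape[:2],np.uint8); hsv=cv2.cvtColor(im,cv2.COLOR_BGR2HSV)
    m[y:y+h,x:x+w]=thr(hsv)[y:y+h,x:x+w]*255
    n,l,st,c=cv2.connectedComponentsWithStats(m); k=1+np.argmax(st[1:,4]); return (l==k)
g=comp(t,335,165,40,56,lambda h:(h[...,2]<95)&(h[...,1]<90),0)
ys,xs=np.nonzero(g);print("grip px",len(xs),cv2.minAreaRect(np.c_[xs,ys].astype(np.float32)))
P=onz("top",np.c_[xs,ys],0.061)[:,:2];
vx=cv2.fitLine(P.astype(np.float32),cv2.DIST_L2,0,.01,.01).ravel();print("grip line",vx,np.arctan2(vx[1],vx[0]),P.min(0),P.max(0))
print("head hole, cap",onz("top",[[353.5,154.0],[353.5,221.9]],0.059))
# head hole dark in head
hh=comp(t,343,145,22,20,lambda h:(h[...,2]<150)&(h[...,1]<60),0)
print("hole comp",np.argwhere(hh).mean(0)[::-1],hh.sum())
hd=comp(t,340,143,28,24,lambda h:(h[...,2]>200)&(h[...,1]<40),0);ys,xs=np.nonzero(hd);print(xs.min(),xs.max(),ys.min())
# wheel dark comp
w=comp(t,225,175,60,50,lambda h:(h[...,2]<80),0);c=max(cv2.findContours(w.astype(np.uint8),0,2)[0],key=cv2.contourArea);print("wheel",cv2.minEnclosingCircle(c))
k=14
for n,im,x,y,ww,h in(("b_s",s,352,236,50,40),("b_t",t,226,180,44,40)):
    r=cv2.resize(im[y:y+h,x:x+ww],None,fx=k,fy=k,interpolation=cv2.INTER_CUBIC)
    for j in range(0,ww,5): cv2.putText(r,str(x+j),(int((j+.5)*k)-10,10),0,.35,(0,0,255)); cv2.line(r,(int((j+.5)*k),12),(int((j+.5)*k),18),(0,0,255))
    for j in range(5,h,5): cv2.putText(r,str(y+j),(0,int((j+.5)*k)+4),0,.35,(0,0,255));cv2.line(r,(26,int((j+.5)*k)),(32,int((j+.5)*k)),(0,0,255))
    cv2.imwrite(f"pics/{n}.png",r)
E
```

```text
grip px 308 ((353.0, 194.5), (6.0, 51.0), 0.0)
grip line [ 0.9994 -0.0355  0.5476 -0.1245] -0.035475038 [ 0.4669 -0.1371] [ 0.6306 -0.114 ]
head hole, cap [[ 0.6798 -0.1319  0.059 ]
 [ 0.4611 -0.1251  0.059 ]]
hole comp [352.9211 153.9474] 38
346 360 147
wheel ((249.04937744140625, 200.9197540283203), 15.26473331451416)
```

View pics/b_s.png

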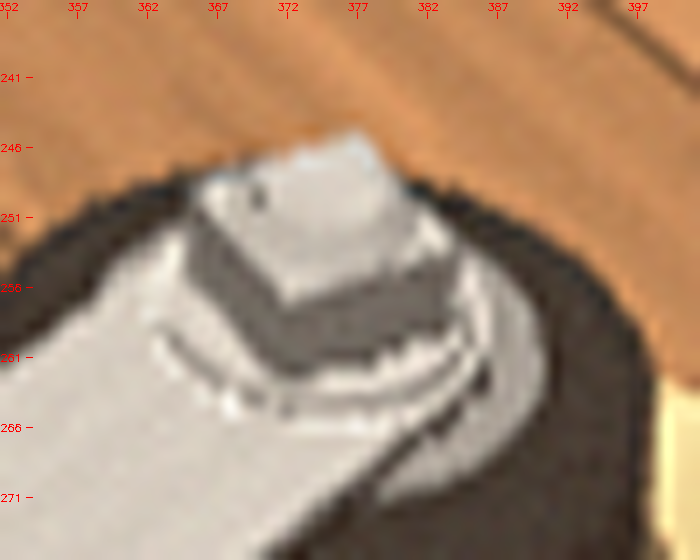

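View pics/b_t.png

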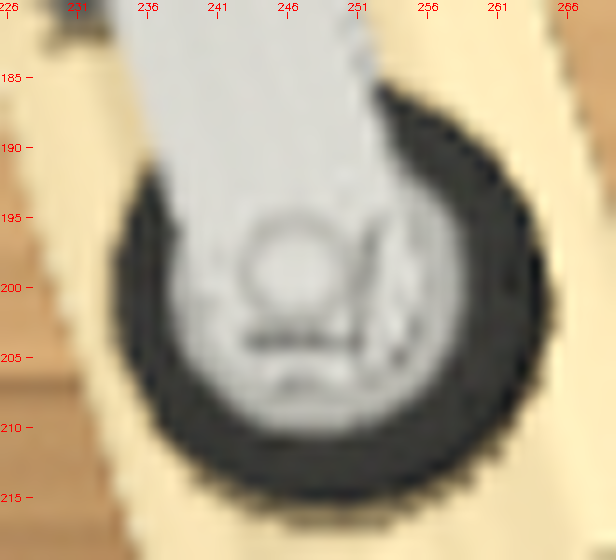

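Run:
```python
from h import *
T=onz("scene",[[365.5,249],[372,257],[384.3,252.6]],.085);B=onz("scene",[[365,255],[371.8,262.3],[384.2,258.8]],.069)
for Q in(T,B):
    print(Q); e1=Q[0]-Q[1];e2=Q[2]-Q[1]; print(np.linalg.norm(e1),np.linalg.norm(e2),np.arctan2(e1[1],e1[0])%(np.pi/2),np.arctan2(e2[1],e2[0])%(np.pi/2),"centre",(Q[0]+Q[2])/2)
print("top circle",onz("top",[[246.4,198.7]],.0885)); 
E1=onz("top",[[243.3,203.7],[251,204.2],[252.3,195.5]],.077);print(E1); 
for a,b in((0,1),(1,2)): d=E1[b]-E1[a];print(np.arctan2(d[1],d[0])%(np.pi/2))
print("wheel",onz("top",[[249.05,200.9]],.05), "tri",tri([246.4,198.7],[376,250.2]))
# castor x axis: board edges
print(onz("top",[[215+(408-360)/6,155+125/6],[215+(624-360)/6,155+50/6],[215+(728-360)/6,155+375/6],[215+(508-360)/6,155+445/6]],.015))
```

```text
[[0.554  0.1945 0.085 ]
 [0.557  0.2213 0.085 ]
 [0.5284 0.2227 0.085 ]]
0.026996556630833116 0.028654683433798275 1.458266850063175 1.5222526606831157 centre [0.5412 0.2086 0.085 ]
[[0.554  0.1939 0.069 ]
 [0.5551 0.2192 0.069 ]
 [0.5277 0.2232 0.069 ]]
0.02537512881071913 0.027688826409817655 1.5290200035002735 1.4289368450987898 centre [0.5408 0.2085 0.069 ]
top circle [[0.5393 0.2088 0.0885]]
[[0.525  0.2206 0.077 ]
 [0.5229 0.1963 0.077 ]
 [0.5503 0.1921 0.077 ]]
1.4836844213501508
1.4168906608509464
wheel [[0.5364 0.2069 0.05  ]] tri [0.5394 0.2093 0.0863]
[[0.6259 0.2995 0.015 ]
 [0.665  0.1791 0.015 ]
 [0.4836 0.1234 0.015 ]
 [0.448  0.2442 0.015 ]]
```

```bash
cat >> h.py <<'E'
from scipy.spatial.transform import Rotation as Ro
def rv(psi,flip):
    a=psi+(np.pi if flip else 0); c,s=np.cos(a),np.sin(a)
    return Ro.from_matrix(np.array([[c,s,0],[s,-c,0],[0,0,-1]])).as_rotvec()
B=np.array([.540,.2087])
def wpos(psi,z,B=B): return [B[0]-.12*np.cos(psi),B[1]-.12*np.sin(psi),z]
E
python3 - <<'E'
from h import *
from rig import *
print(get_joints())
for f in(0,1):
    print("f",f,"grasp",ik([.562,-.127,.031],rv(-.033,f)),ik([.562,-.127,.15],rv(-.033,f)))
    for y0 in(-.09,1.48,-1.66,3.05):
        for d in(0,.4,.8,1.2):
            print("  ",y0,d,ik(wpos(y0-d,.0865),rv(y0-d,f)))
E
```

```text
[-1.3465  0.4266  0.0738  1.6065 -0.0341  1.1108 -0.0671]
f 0 grasp [-0.5223  0.6583  0.8566  2.0018 -0.6977  0.803  -0.859 ] [-0.7107  0.5785  1.1388  1.9288 -0.6143  1.0382 -0.903 ]
   -0.09 0 [-1.2153  0.3172  0.7092  2.1866 -0.3079  0.7347 -1.9604]
   -0.09 0.4 [-1.5686  0.6434  1.2152  2.1264 -0.7791  0.928  -1.9587]
   -0.09 0.8 [-1.5396  0.7322  1.2092  2.0283 -0.838   0.9996 -2.3592]
   -0.09 1.2 [-0.4883  0.4485 -0.2386  1.8654  0.1376  0.8436  2.6265]
   1.48 0 [-0.7649  0.3987  0.5909  2.0499 -0.3126  0.78   -0.0761]
   1.48 0.4 [-0.8576  0.3338  0.6186  2.1416 -0.2841  0.745  -0.5449]
   1.48 0.8 [-0.9704  0.2872  0.6337  2.2008 -0.2562  0.7235 -1.0535]
   1.48 1.2 [-1.1163  0.2839  0.6816  2.2162 -0.2706  0.721  -1.5399]
   -1.66 0 [-0.5138  0.4986 -0.1641  1.776   0.1019  0.8752  2.3287]
   -1.66 0.4 [-0.5214  0.5417 -0.0816  1.6992  0.0536  0.9029  2.0278]
   -1.66 0.8 [-0.5233  0.5688  0.012   1.6541 -0.0082  0.9187  1.7442]
   -1.66 1.2 [-0.5362  0.5784  0.1278  1.6485 -0.0877  0.9203  1.4766]
   3.05 0 [-0.5589  0.5724  0.2448  1.6797 -0.167   0.91    1.2304]
   3.0
[... 749 characters left out ...]

   1.48 0.8 [-0.5853  0.2465  0.1791  2.1811 -0.0661  0.7189  1.889 ]
   1.48 1.2 [-0.7187  0.2373  0.2116  2.1963 -0.0754  0.7145  1.395 ]
   -1.66 0 [-0.9478  0.5256  0.4174  1.8043 -0.2698  0.868  -0.4938]
   -1.66 0.4 [-0.9362  0.5912  0.5007  1.7268 -0.3451  0.9122 -0.7825]
   -1.66 0.8 [-0.9143  0.641   0.5824  1.6804 -0.4172  0.947  -1.0645]
   -1.66 1.2 [-0.8842  0.667   0.6484  1.6716 -0.4719  0.9648 -1.3536]
   3.05 0 [-0.8581  0.6671  0.6962  1.6989 -0.5046  0.9628 -1.6338]
   3.05 0.4 [-1.0659  0.9091  1.2008  1.7741 -0.9338  1.1555 -1.6213]
   3.05 0.8 [-1.0634  0.8535  1.2031  1.8639 -0.9061  1.1048 -1.9645]
   3.05 1.2 [-1.0928  0.7795  1.2066  1.9688 -0.866   1.0397 -2.3393]
```

Run:
```python
from h import *
from rig import *
R=rv(-.033,1)
movep([.562,-.127,.25],R); print(get_clock(),get_joints())
grip(.055,20)
line_to([.562,-.127,.12],.2)
im=camera("top");cv2.imwrite("pics/t1.png",cv2.resize(im[130:240,300:410,::-1],None,fx=5,fy=5,interpolation=cv2.INTER_CUBIC))
im=camera("scene");cv2.imwrite("pics/s1.png",cv2.resize(im[130:240,220:360,::-1],None,fx=5,fy=5,interpolation=cv2.INTER_CUBIC))
print(get_clock(),get_position(),get_contact_force(),get_wrist_torque())
```

```text
2.9833 [-0.6097  0.31    0.9003  1.8171 -0.266   1.1419  1.9184]
4.65 [ 0.5628 -0.1272  0.1213] [ 1.1345 -0.0132  0.7847] [ 0.0343 -0.01    0.0236]
```

View pics/t1.png

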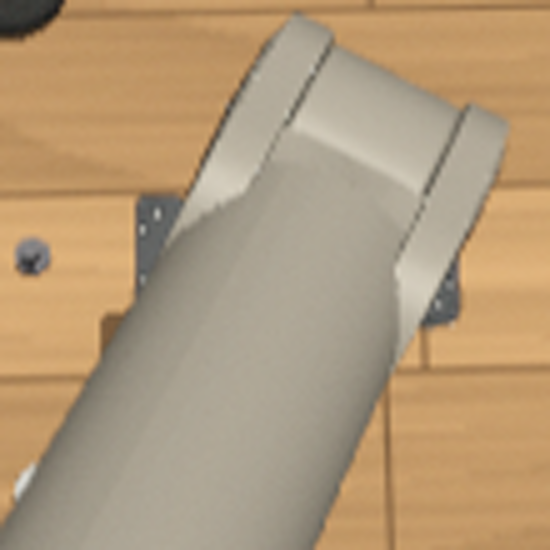

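View pics/s1.png

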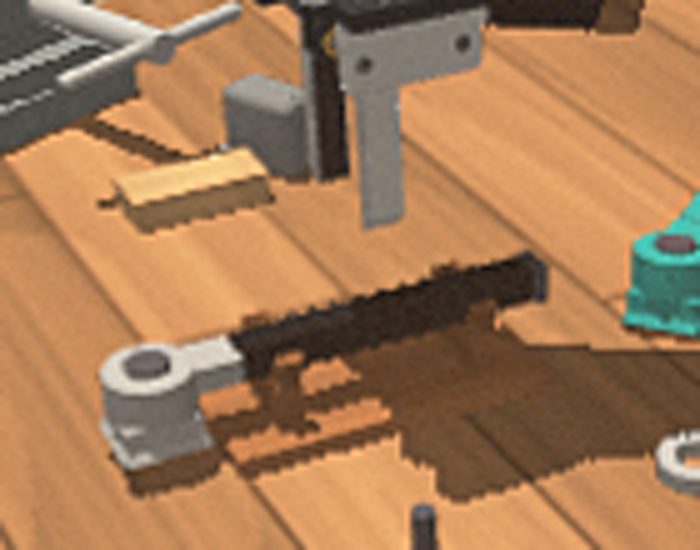

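The scene crop shows the fingers straddling the black grip, between the two uprights; the arm blocks the top view here. Descending and gripping.

Run:
```python
from h import *
from rig import *
c=line_to([.562,-.127,.031],.15,contact_N=12); print("contact",c,get_position(),get_contact_force())
if not c:
    print(get_opening()); grip(0.01,55); print("open",get_opening(),get_contact_force(),get_wrist_torque())
    p=get_position()
    line_to([p[0],p[1],.24],.15); hold(.3)
    print(get_clock(),get_position(),get_eef_rot(),get_contact_force(),get_wrist_torque(),get_opening())
    im=camera("scene");cv2.imwrite("pics/s2.png",im[:,:,::-1])
    im=camera("top");cv2.imwrite("pics/t2.png",im[:,:,::-1])
```

```text
contact False [ 0.5624 -0.1273  0.0317] [-0.3631  0.289  -0.5145]
0.05534315421970916
open 0.019996449286861583 [-1.3772  2.3297  5.9834] [0.5872 0.2402 0.0823]
7.875 [ 0.5621 -0.1268  0.2398] [-0.052  -3.1407  0.0003] [-0.216  -0.7907 -4.4375] [ 0.0646  0.0699 -0.0105] 0.019243781000395553
```

View pics/s2.png

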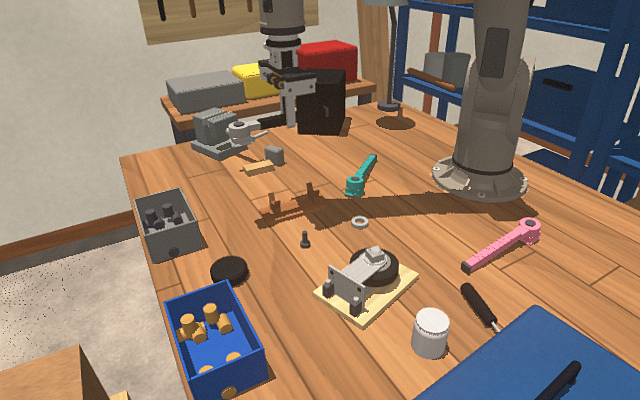

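View pics/t2.png

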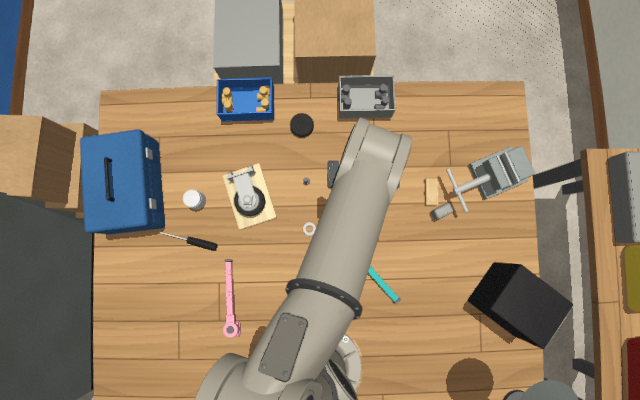

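The wrench is lifted clear of its rest (head at about (238,132) in the scene view) and the rest is empty. Moving to hover over the bolt.

Run:
```python
from h import *
from rig import *
R=rv(-.09,1); p=wpos(-.09,.24)
movep(p,R); print(get_clock(),get_joints())
line_to(wpos(-.09,.132),.15); hold(.3)
print(get_clock(),get_position(),get_eef_rot(),get_contact_force(),get_wrist_torque(),get_opening())
im=camera("scene")[:,:,::-1];cv2.imwrite("pics/s3.png",im)
k=7;x,y,w,h=330,200,110,85
cv2.imwrite("pics/s3c.png",cv2.resize(im[y:y+h,x:x+w],None,fx=k,fy=k,interpolation=cv2.INTER_CUBIC))
im=camera("top")[:,:,::-1];cv2.imwrite("pics/t3.png",im)
```

```text
9.375 [-1.4616  0.0463  0.8939  2.0353 -0.0408  1.0773  0.9308]
10.5417 [0.4206 0.2198 0.1324] [0.1409 3.1381 0.0015] [ 0.9815 -0.2928 -4.0131] [0.0333 0.0919 0.0291] 0.019618048005670873
```

View pics/s3c.png

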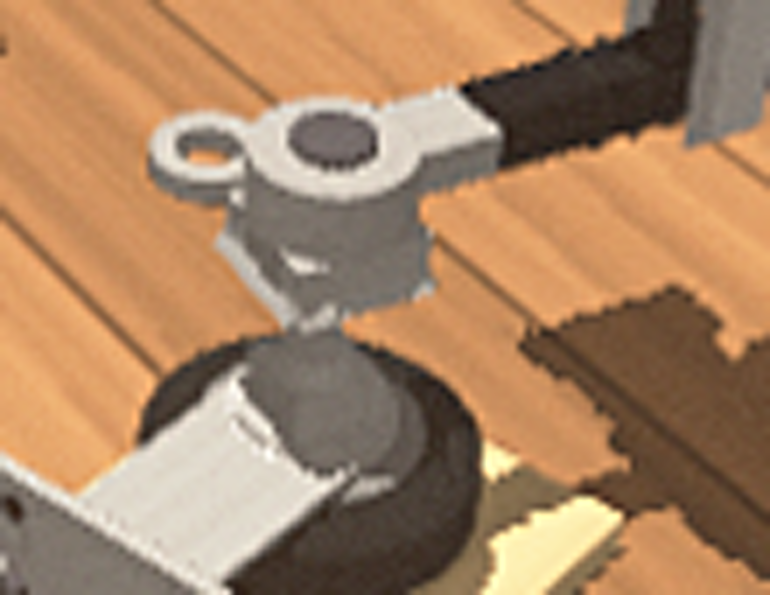

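View pics/t3.png

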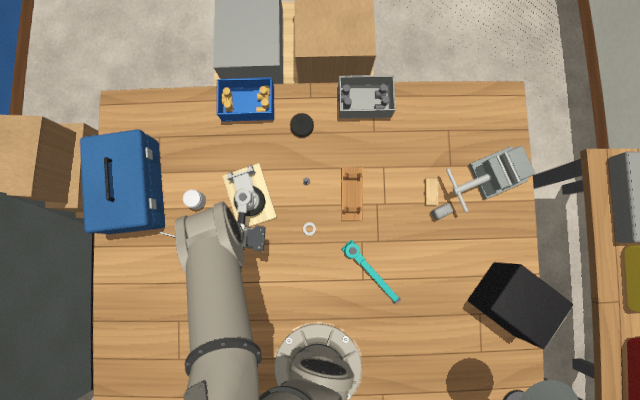

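Run:
```python
from h import *
im=cv2.imread("pics/t3.png");cv2.imwrite("pics/t3c.png",cv2.resize(im[170:250,215:295],None,fx=7,fy=7,interpolation=cv2.INTER_CUBIC))
z=.1597
exp=[.4206+.12*np.cos(-.0897),.2198+.12*np.sin(-.0897),z]
print("exp",exp,proj("scene",exp),proj("top",exp))
print("scene hole",onz("scene",[[377.1,219.4],[377.1,220.5]],z))
# same-frame: bolt in scene at 0.085 centre (.541,.2086)
print(proj("top",[.54,.2087,.09]))
```

```text
exp [np.float64(0.5401175582110171), np.float64(0.20905042887943345), 0.1597] [[377.5915 219.9504]] [[242.1583 195.7875]]
scene hole [[0.5398 0.2071 0.1597]
 [0.542  0.21   0.1597]]
[[246.3469 198.4289]]
```

View pics/t3c.png

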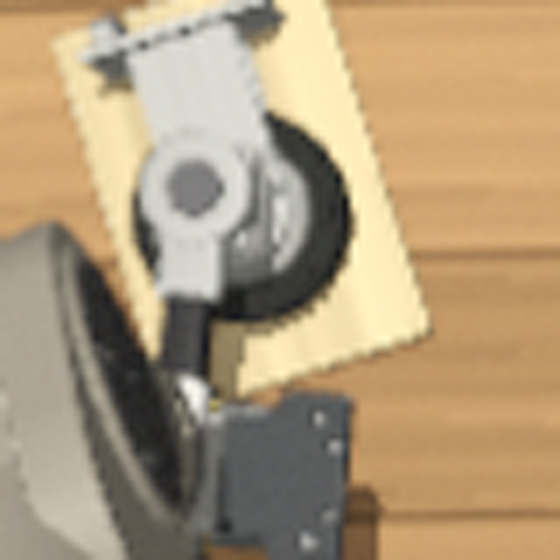

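Head hole in the top view is (242.4,196.3) against an expected (242.2,195.8), and the scene view agrees to about 0.7 px, so the socket is over the bolt within about 2 mm. Lowering with a force guard.

Run:
```python
from h import *
from rig import *
q=wpos(-.09,0)
for z in(.112,.104,.098,.092,.088,.0855):
    c=line_to([q[0],q[1],z],.04,contact_N=15); print(c,z,get_position(),get_contact_force(),get_wrist_torque(),get_clock())
    if c: break
im=camera("scene")[:,:,::-1]
k=7;x,y,w,h=330,200,110,85
cv2.imwrite("pics/s4c.png",cv2.resize(im[y:y+h,x:x+w],None,fx=k,fy=k,interpolation=cv2.INTER_CUBIC))
```

```text
False 0.112 [0.4206 0.2193 0.1119] [ 0.5717  0.2703 -4.4784] [0.0681 0.1072 0.0256] 11.2917
False 0.104 [0.4204 0.2193 0.1038] [ 0.0945 -1.0576 -4.7872] [ 0.0448  0.1217 -0.0088] 11.6417
False 0.098 [0.4204 0.2194 0.0978] [ 0.706  -0.152  -5.0875] [ 0.0278  0.1147 -0.0248] 11.9417
False 0.092 [0.4204 0.2193 0.0918] [-0.6788 -0.0626 -5.0951] [ 0.0151  0.0453 -0.0141] 12.2417
False 0.088 [0.4204 0.2194 0.0878] [ 0.6014 -0.2332 -4.353 ] [0.0602 0.1103 0.0463] 12.4917
False 0.0855 [0.4205 0.2195 0.0854] [-0.1173 -0.3878 -4.1911] [0.0087 0.0534 0.0103] 12.7417
```

View pics/s4c.png

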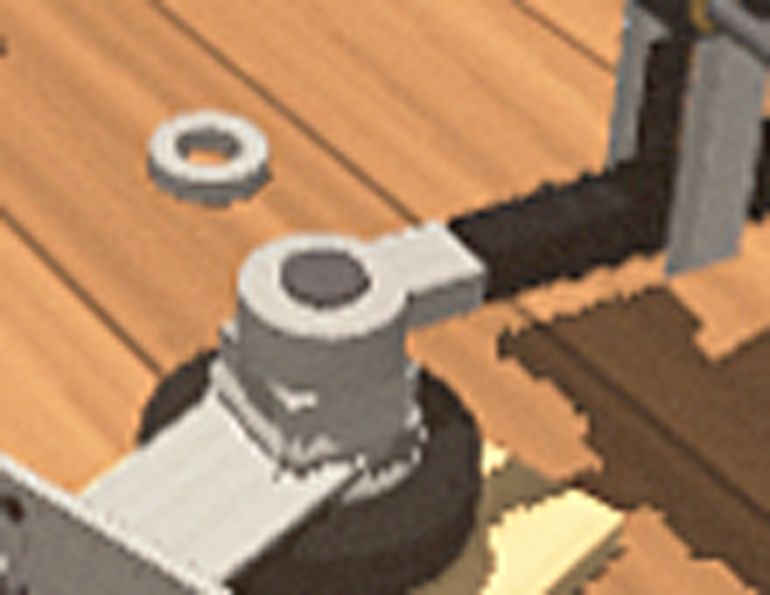

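The socket dropped over the bolt head with no contact force. I'll feel for the bottom.

Run:
```python
from h import *
from rig import *
q=wpos(-.09,0)
for z in(.0845,.0835,.0825,.0815):
    c=line_to([q[0],q[1],z],.02,contact_N=8); print(c,z,get_position(),get_contact_force(),get_wrist_torque(),get_clock())
    if c or get_contact_force()[2]>2: break
```

```text
False 0.0845 [0.4205 0.2196 0.0846] [-0.5836 -1.5807 -1.2978] [-0.0345  0.0838 -0.0081] 13.0417
False 0.0835 [0.4205 0.2196 0.0835] [-3.6189 -0.2292  2.5321] [-0.0367  0.1426 -0.0901] 13.2917
```

```bash
cat >> h.py <<'E'
import rig, json
def tau(n=4):
    a=[]
    for _ in range(n):
        F=np.array(rig.get_contact_force());M=rig.get_wrist_torque();p=rig.get_position();r=np.array(p[:2])-B
        a.append([M[2]+r[0]*F[1]-r[1]*F[0],*F]); rig.hold(.02)
    return np.mean(a,0)
def yaw():
    x=Ro.from_rotvec(rig.get_eef_rot()).as_matrix()[:,0]; return np.arctan2(-x[1],-x[0])
def turn(psi,z=.0843,v=.06,cN=None): return rig.line_to(wpos(psi,z),v,rot=rv(psi,1),contact_N=cN)
E
python3 - <<'E'
from h import *
from rig import *
turn(-.09); print("base",tau(),yaw())
psi=-.09
while psi>-1.35:
    psi-=.03; c=turn(psi,cN=5); t=tau(3); print(f"{psi:.3f} {yaw():.3f} {c} tau {t[0]:.3f} F {t[1:].round(2)} t {get_clock():.2f}")
    if t[0]>.35: break
E
```

```text
base [ 0.0155 -1.6887  0.1932 -1.1689] -0.08998641276826941
-0.120 -0.119 False tau 0.045 F [-0.51 -1.01 -1.32] t 13.91
-0.150 -0.149 False tau 0.030 F [ 0.02 -1.1  -1.32] t 14.21
-0.180 -0.179 False tau 0.041 F [ 0.17 -1.02 -1.38] t 14.51
-0.210 -0.209 False tau -0.059 F [ 1.61 -0.89 -1.93] t 14.81
-0.240 -0.239 False tau -0.022 F [ 1.54 -1.05 -1.29] t 15.11
-0.270 -0.269 False tau -0.057 F [ 2.03 -1.02 -1.75] t 15.41
-0.300 -0.299 False tau 0.028 F [ 1.79 -1.49 -2.17] t 15.71
-0.330 -0.329 False tau 0.024 F [ 2.72 -1.56 -1.75] t 16.01
-0.360 -0.359 False tau 0.015 F [ 1.93 -1.47 -1.74] t 16.31
-0.390 -0.389 False tau 0.068 F [ 2.37 -2.24 -1.29] t 16.61
-0.420 -0.419 False tau 0.030 F [ 2.39 -1.71 -1.99] t 16.91
-0.450 -0.449 False tau 0.013 F [ 2.53 -1.71 -1.9 ] t 17.21
-0.480 -0.479 False tau -0.066 F [ 2.92 -1.59 -1.65] t 17.51
-0.510 -0.509 False tau 0.047 F [ 2.08 -1.63 -1.61] t 17.81
-0.540 -0.539 False tau -0.061 F [ 3.04 -1.72 -1.76] t 18.11
-0.570 -0.569 False tau -0.003 F [ 2.8  -1.97 -1.83] t 18.41
-0.600 -0.599 False tau -0.008 F [ 2.59 -1.9  -1.84] t 18.71
-0.630 -0.629 False tau 0.022 F [ 2.32 -2.08 -1.63] t 19.01
-0.660 -0.659 False tau 0.051 F [ 1.91 -1.89 -1.39] t 19.31
-0.690 -0.689 False tau 0.082 F [ 1.76 -2.27 -1.84] t 19.61
-0.720 -0.719 False tau 0.117 F [ 2.13 -2.6  -1.68] t 19.91
-0.750 -0.750 False tau 0.688 F [ 0.09 -5.11 -1.14] t 20.21
```

Run:
```python
from h import *
from rig import *
psi=-.75;pk=.688;pp=psi;n=0
print("now",tau(4)[0])
while psi>-.84:
    psi-=.006; turn(psi,v=.03); t=tau(3); print(f"{psi:.3f} {yaw():.4f} tau {t[0]:.3f} F {t[1:].round(2)} t {get_clock():.2f}")
    if t[0]>pk: pk,pp=t[0],psi
    if t[0]<pk-.22: break
print(pk,pp)
```

```text
now 0.704353195263511
-0.756 -0.7556 tau 0.770 F [-0.07 -5.67 -1.23] t 20.57
-0.762 -0.7615 tau 0.869 F [-0.9  -5.96 -0.82] t 20.88
-0.768 -0.7675 tau 1.052 F [-1.68 -6.58 -0.62] t 21.18
-0.774 -0.7735 tau 1.142 F [-1.41 -6.86 -1.05] t 21.48
-0.780 -0.7794 tau 1.371 F [-2.9  -7.36 -0.54] t 21.77
-0.786 -0.7854 tau 1.446 F [-2.6  -8.43 -0.45] t 22.07
-0.792 -0.7913 tau 1.620 F [-3.75 -8.6  -0.56] t 22.38
-0.798 -0.7973 tau 1.500 F [-3.29 -8.08  0.06] t 22.68
-0.804 -0.8032 tau 1.662 F [-4.14 -8.16  0.14] t 22.98
-0.810 -0.8092 tau 1.583 F [-3.65 -8.09 -0.31] t 23.27
-0.816 -0.8151 tau 1.729 F [-4.06 -8.63 -0.23] t 23.57
-0.822 -0.8214 tau 1.043 F [-2.2  -5.74 -0.99] t 23.88
1.7294207244807112 -0.8160000000000001
```

Run:
```python
from h import *
from rig import *
psi=-.822
print("now",tau(4),get_wrist_torque())
for psi in(-.828,-.834,-.840):
    turn(psi,v=.03); t=tau(3); print(f"{psi:.3f} {yaw():.4f} tau {t[0]:.3f} F {t[1:].round(2)} M {get_wrist_torque()} t {get_clock():.2f}")
im=camera("scene")[:,:,::-1];cv2.imwrite("pics/s5.png",im)
k=7;x,y,w,h=330,200,110,85
cv2.imwrite("pics/s5c.png",cv2.resize(im[y:y+h,x:x+w],None,fx=k,fy=k,interpolation=cv2.INTER_CUBIC))
im=camera("top")[:,:,::-1];cv2.imwrite("pics/t5c.png",cv2.resize(im[160:250,195:295],None,fx=7,fy=6,interpolation=cv2.INTER_CUBIC))
```

```text
now [ 1.0067 -1.7799 -5.806  -0.7897] [-1.7854  0.1343  0.3865]
-0.828 -0.8275 tau 0.831 F [-1.2  -5.01 -1.18] M [-1.6718  0.0204  0.328 ] t 24.24
-0.834 -0.8334 tau 0.858 F [-0.9  -5.77 -1.14] M [-1.5814 -0.0185  0.271 ] t 24.54
-0.840 -0.8395 tau 0.677 F [-0.24 -5.13 -1.45] M [-1.5268 -0.1009  0.2401] t 24.84
```

View pics/s5c.png

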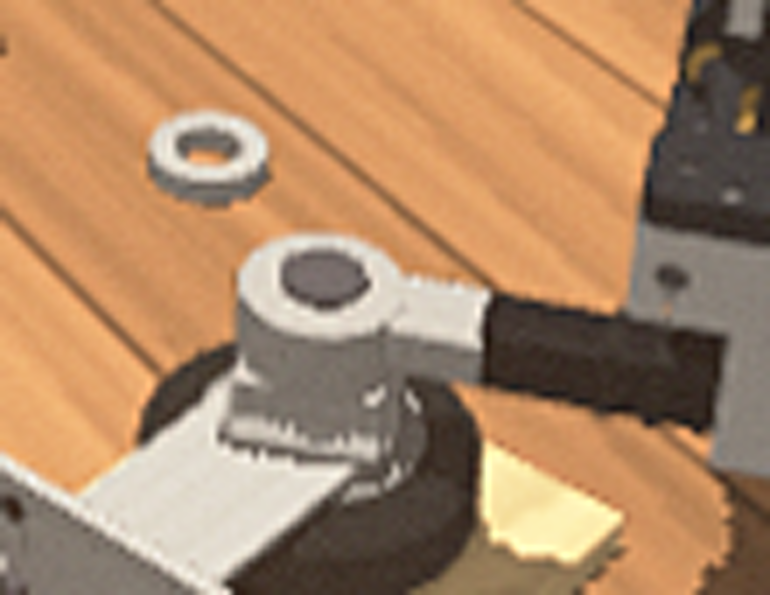

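View pics/t5c.png

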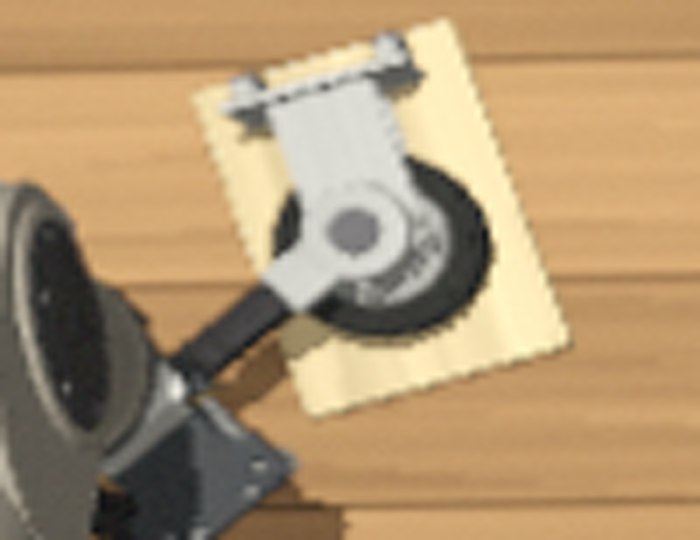

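The handle torque climbed to a plateau, broke, and fell to about 40 % of its peak within 0.024 rad. That puts the deflection at roughly 0.06–0.085 rad: past the click (0.03) and short of the stop (0.13). I'll stop here, ease back to mid play and lift.

Run:
```python
from h import *
from rig import *
for psi in(-.80,-.76,-.72,-.68,-.65,-.62):
    turn(psi,v=.05); t=tau(3); print(f"{psi:.3f} {yaw():.4f} tau {t[0]:.3f} F {t[1:].round(2)} t {get_clock():.2f} op {get_opening():.4f}")
```

```text
-0.800 -0.7993 tau 0.908 F [-0.66 -6.32 -1.51] t 25.24 op 0.0194
-0.760 -0.7606 tau 0.736 F [-0.12 -5.95 -1.8 ] t 25.54 op 0.0196
-0.720 -0.7216 tau 0.186 F [ 1.74 -3.68 -2.87] t 25.84 op 0.0193
-0.680 -0.6813 tau 0.017 F [ 1.08 -1.34 -1.51] t 26.14 op 0.0196
-0.650 -0.6509 tau -0.067 F [ 0.62  0.77 -1.77] t 26.44 op 0.0199
-0.620 -0.6210 tau -0.049 F [ 0.17  1.43 -1.83] t 26.74 op 0.0197
```

Unloading followed the loading curve (0.74 against 0.77 at -0.76) and went back to zero at about -0.71. So the grip did not slip and the handle snapped into line. Now lifting.

Run:
```python
from h import *
from rig import *
psi=-.62;q=wpos(psi,0)
for z in(.088,.095,.105,.115,.14,.22):
    line_to([q[0],q[1],z],.1); print(z,get_position(),get_contact_force().round(2) if hasattr(get_contact_force(),'round') else get_contact_force(),get_clock())
movep([.5621,-.1270,.24],rv(-.033,1)); hold(.2)
print(get_clock(),get_position(),yaw(),get_contact_force(),get_wrist_torque())
im=camera("scene")[:,:,::-1];cv2.imwrite("pics/s6.png",im)
```

```text
0.088 [0.4422 0.2784 0.0881] [ 0.16 -0.15 -4.75] 26.9917
0.095 [0.4425 0.2786 0.0954] [ 0.59  0.34 -4.8 ] 27.2417
0.105 [0.4425 0.2787 0.1053] [-0.3   0.6  -5.03] 27.4917
0.115 [0.4425 0.2787 0.1152] [-0.7  -0.33 -5.42] 27.7417
0.14 [0.4423 0.2788 0.1401] [ 0.03 -0.75 -4.6 ] 28.1417
0.22 [0.4419 0.2784 0.2195] [-0.75  0.53 -5.2 ] 29.0917
30.85 [ 0.5623 -0.1261  0.2399] -0.031768033224726606 [-0.0555 -0.34   -4.5872] [-0.0005  0.1119  0.0306]
```

View pics/s6.png

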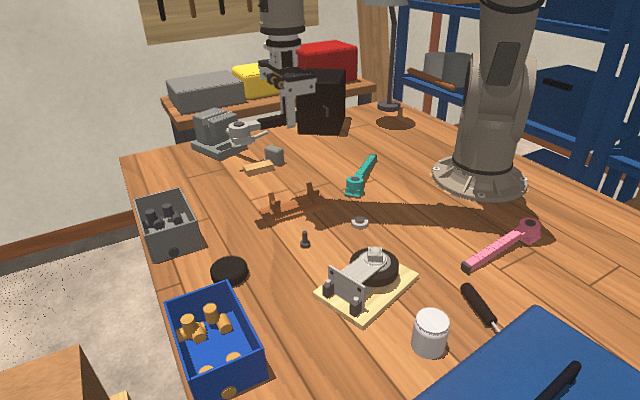

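The wrench appears in the same place as after the first lift, with its head at (238,132) and nothing else moved. Lowering it into the notches.

Run:
```python
from h import *
from rig import *
R=rv(-.033,1)
line_to([.5623,-.1272,.07],.15,rot=R); print(get_position(),get_contact_force())
for z in(.045,.036,.033,.0315,.0305):
    c=line_to([.5623,-.1272,z],.05,contact_N=6); print(c,z,get_position(),get_contact_force(),get_wrist_torque(),get_clock())
    if c or get_contact_force()[2]>-1: break
im=camera("scene")[:,:,::-1];cv2.imwrite("pics/s7.png",cv2.resize(im[130:240,220:360],None,fx=5,fy=5,interpolation=cv2.INTER_CUBIC))
```

```text
[ 0.5628 -0.1273  0.0707] [-0.4331  0.1068 -4.5217]
False 0.045 [ 0.5622 -0.1274  0.0449] [ 0.0328 -0.2713 -4.3785] [0.0165 0.1217 0.0482] 32.8333
False 0.036 [ 0.5621 -0.1272  0.0357] [-0.3239 -0.3726 -4.2778] [0.0055 0.1002 0.024 ] 33.1667
False 0.033 [ 0.5622 -0.1272  0.0329] [-0.1329 -0.0866 -4.6694] [-0.0212  0.0657  0.0818] 33.4167
False 0.0315 [ 0.5623 -0.1272  0.0315] [-0.3505 -0.0471 -4.5268] [0.0251 0.1083 0.0229] 33.6667
False 0.0305 [ 0.5624 -0.1272  0.0312] [-4.7221  1.83   11.7519] [ 0.5916  1.2075 -0.0066] 33.9167
```

View pics/s7.png

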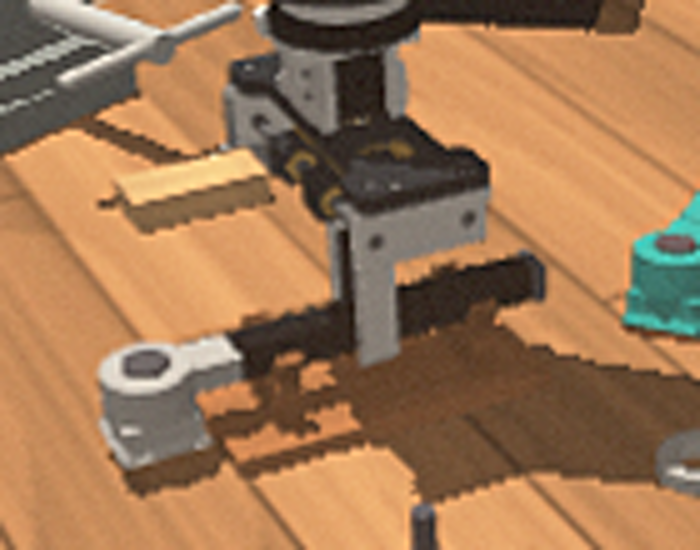

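The wrench sits in the notches, with firm contact at z≈0.0315 and the picture matching the start. I'll ease off the preload, let go and rise.

Run:
```python
from h import *
from rig import *
line_to([.5623,-.1272,.0315],.05); print(get_contact_force())
grip(.055,20); print(get_opening(),get_contact_force())
line_to([.5623,-.1272,.13],.12); line_to([.5623,-.1272,.25],.2)
movep([.30,.55,.30],rv(-.033+.9,1)); hold(.2)
print(get_clock(),get_position(),get_contact_force())
for n in("scene","top"): cv2.imwrite(f"pics/{n}9.png",camera(n)[:,:,::-1])
a=cv2.imread("pics/top9.png");b=cv2.imread("pics/scene9.png")
cv2.imwrite("pics/f.png",np.hstack([cv2.resize(a[140:230,325:385],(320,480),interpolation=2),cv2.resize(b[165:245,230:310],(480,480),interpolation=2)]))
```

```text
[ 0.3609 -0.5496 -4.5115]
0.05491295940677036 [-0.3582 -0.3617 -0.0865]
39.425 [0.3004 0.5497 0.2999] [ 0.2595  0.515  -1.2648]
```

View pics/f.png

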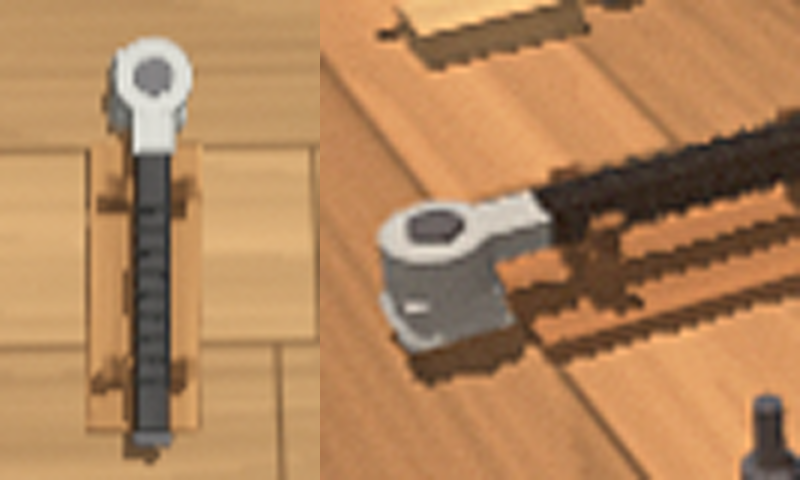

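View pics/top9.png

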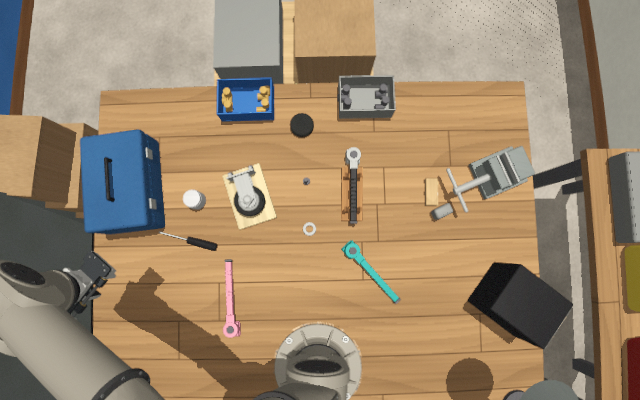

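The wrench lies in both notches (head (353,154), as at the start), the other things have not moved, and the arm is clear. Handing in.

```bash
python3 -c "
from rig import *
job_done();print(get_clock())"
```

```text
the job is handed in; nothing more can be done
the job is handed in; nothing more can be done
```

I did the whole job in the order asked and handed it in at about 39 s, well inside the 72 s limit. I took the black-gripped wrench from its rest, seated its socket fully on the axle bolt and turned clockwise until the click. I then stopped, eased back, lifted off and laid the wrench back in both notches.

- **Seating:** the socket slid down without force, and I felt it bottom out on the bolt head.
- **Click:** the bolt went tight at about 0.63 rad of handle turn. The torque then levelled off, broke, and fell to about 40 % of its peak. I estimate the handle gave 0.06–0.085 rad, past the click at 0.03 rad and short of swung through at 0.13 rad. I worked this out from torque and angle and did not see it directly, because the camera resolution is too coarse. When I eased back, the torque followed the same path to zero, so the grip had not slipped.
- **End state:** the last pictures show the wrench back where it started, the other things in place and the arm touching nothing.
- **Disagreement:** my torque reading peaked at about 1.7 N m, twice the stated 0.8 N m, and read near zero where the bolt should have dragged at 0.15 N m. I therefore relied on the shape of the torque curve, not its absolute value.

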